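# Shift the flask shaker into gear and set its speed

## Task

Put the flask shaker into gear: work the gear lever from park through its zigzag gate (left lane, across to the right lane, back across to the left lane) and push it fully home at the far end, feeling for the crossings and never forcing it. Then stand the speed lever upright and let go. Leave the bottle, the beaker and the tube rack where they stand.

Things in the scene. Friction and masses are not known exactly. Their poses are not given: they have to be found in the camera images.
- drive: The shaker's fixed grey housing, a box 250 (its x) x 330 (its y) x 125 mm high. Origin: centre of its underside, on the bench. Its x points away from the louvred side (roughly away from the robot), y left, z up. On top, at x 0: gear lever at y +60, low speed lever at y -110 mm. Beyond it (x 135 to 255 mm) a platform with two clamped flasks up to 180 mm high.
- gear_lever: Gear lever, a steel rod of 10 mm with a black ball knob, coming out of a black dome. Origin at its pivot; its z runs along the rod to the knob. It tips fore and aft (0.32 rad each way) and sideways (0.14 rad each way) and stays where it is left; free motion takes 1 to 3 N at the knob. A pin on it runs in a gate hidden below the dome.
- gear_knob (a point): Centre of the gear lever's ball knob (32 mm diameter, black), 180 mm from the pivot along the rod, so 200 mm above the bench when upright and about 10 mm lower at the ends. The rod below it is free down to the dome at 137 mm.
- speed_lever (a joint): Angle of the speed lever about the drive's y axis, rad: 0 is upright, negative leans toward the drive's -x (the louvre side), positive away; stops at -0.85 and +0.85. It stays where it is left; moving it takes about 1.5 N at its knob.
- speed_knob (a point): Centre of the speed lever's black ball knob (24 mm diameter), 80 mm from its hinge. The hinge is at x 0, y -110 mm, height 133 mm in the drive's frame, parallel to the drive's y. The lever is a flat steel bar 12 x 8 mm.
- reagent_bottle: Amber glass bottle, 60 mm diameter, 110 mm high, standing on the bench left of the shaker; origin under its centre. Bystander.
- beaker: Empty glass beaker, 68 mm diameter, 90 mm high, on the bench left of the shaker; origin under its centre. Bystander.
- tube_rack: White test-tube rack 200 x 60 mm, 113 mm high with its tubes, on the bench right of the shaker; origin under its centre. Bystander.
- gear_pivot (a point): The gear lever's pivot, inside the housing, 20 mm above the bench; axes as the drive's. Seen from here (drive's axes) the knob runs in two lanes along x, at y about +23 mm (left) and -23 mm (right), with 1 to 4 mm of side play. The walls between them are hard: feel, do not force; shoving the lever against them with over 60 N counts as abuse.
- park (a point): Knob centre's place in park: near end of the left lane, x -55 mm from the pivot. From here the near left lane runs to a dead end at x about -15; then it is walled off from the far left lane. Axes as the drive's.
- crossing1 (a point): Middle of the zone of the first crossing, from the near left lane to the right lane; axes as the drive's. The real crossing lies up to 10 mm nearer or farther (drive's x, knob at -38 to -18 mm from the pivot), differs each time and cannot be seen. It lets the knob through sideways within about 3 mm of its middle.
- crossing2 (a point): Same for the second crossing, from the right lane back to the far left lane: zone +18 to +38 mm from the pivot along the drive's x, independent of the first. The right lane runs past both crossings, x -57 to +57; the far left lane from about +15 to +57 mm. Axes as the drive's.
- in_gear (a point): Knob centre's place when in gear, fully home: far end of the left lane, against the stop, x +56, y +23 mm from the pivot. Axes as the drive's.

How it is judged:
By the outcome, as a careful person would: the job done as asked, in the order asked, and still so for the second after the job is handed in, with the robot touching nothing.
It also fails if it takes over 48 s, if anything falls off the work surface, if the arm or the gripper's body presses on something with over 40 N, if the wrist force passes 120 N, or if a joint passes its speed limit or range.

## Robot

A 6-joint arm with a two-finger parallel gripper is mounted at the origin on the work surface. World frame = base frame: x ahead of the robot, y to its left, z up, the work surface at z = 0. Lengths are in mm, angles in degrees, forces in N, time in s.
With the tool pointing down it reaches from about 350 to 850 mm from the base axis. Payload 8.1 kg.
Tool frame: the origin (TCP) lies between the finger pads; the fingertips stand 22 mm ahead of it and the grasp point (between the pads) lies 3 mm ahead of it; z points along the fingers, y is the line along which they close (so a half turn about z gives the same grasp; the last joint's range is limited). The gripper opens to 85 mm and grips with 20 to 120 N. Pads are 22 mm wide; open, the fingers measure 114 mm over their backs; the gripper's body (76 mm by 85 mm) begins 54 mm behind the grasp point. The pads swing forward as they close: fully open they stand 13 mm farther back than shut.
Start: joints at [-69.122, 7.471, 85.268, -0, 87.261, -4.893], TCP at [260.891, -540.316, 253.292] pointing down, gripper open.
Joint ranges: [-169.43, 169.43], [-51.17, 129.36], [1.28, 143.12], [-76.62, 256.62], [0, 156.53], [-152.29, 152.29]. Speed limits (degrees/s): [136.94, 136.94, 159.86, 180, 180, 180].

## Interface

Orientations are given as [roll, pitch, yaw] about the fixed x, y, z axes, in that order (R = Rz(yaw) Ry(pitch) Rx(roll)).
In Python, from bench import r, vision gives the robot as it stands.
- The arm moves only by the tool step_arm, never from a script. Its argument "targets" is a list that holds one entry, the list of rows, each a list of 6 numbers: the shift along the world's x, y, z in mm, then the turn, a rotation vector about the world's x, y, z in rad. In form: [[[x, y, z, rx, ry, rz], ...]]. A call has 1 to 12 rows; each row is the pose to reach, as a shift and turn from the pose commanded when the call began; what a row does not reach only later rows make up. A row lasts 1/12 s, in which the tool goes at most 41.7 mm and 7.16 degrees, less where a joint would pass 70% of its speed; a pose out of reach is approached as far as the arm can. A call with a gripper value outside its range is refused whole. "fingers" is the gripper's target within -1 to 1 (shut at 1, half-way at 0, fully open at -1), set as the call begins (left out, the last holds). The fingers move at their own pace and stop on an object; "newtons" is the grip in N (left out, the last holds). Time passes only in rows, so rows that repeat a pose let the fingers close. It gives the time, the measured TCP pose, the force, the opening and the grip force at its end, in the units of the state.
- r.sense(): the state, without advancing time (a new reading comes with each control period).
- vision.snapshot(name): name is "scene" or "top" or "wrist"; returns a dict with "img" (400x640x3 uint8, blue, green, red), "mtx" (3x3 intrinsics, pixels), "D" ([k1, k2, p1, p2, k3] as OpenCV has them; the pictures are not rectified), "eye" and "attitude" of the camera in the world. Camera axes: x right, y up, looking along -z (the intrinsics and any distortion apply to the point x, -y, -z); pixel columns grow to the right and rows downward; lengths in mm; the calibration is good to about 2 mm. A picture is of the moment at which its call begins. There is no depth.
- r.hand_in(): hands the job in; it is judged then, once.
The state is a dict: "time": time; "joint_pos": joint angles; "qd": joint speeds; "joint_efforts": joint torques, N m; "tool_pos": TCP position; "tcp_rot": TCP orientation; "ft_force": force on the tool from outside, world axes, zero at the start; "wrist_torque": the same for the moment, N m; "finger_gap": finger opening in mm; "grip_force": force on a finger pad.
Only numpy, scipy, OpenCV 4.12 (cv2) and the standard library are available. Lean on these libraries where they do the work, as an engineer would, in place of code of your own. Each camera call takes 0.05 s, during which the arm holds its last target. There are 200 camera calls.

## Working session

There is one attempt and no reset: what is moved stays moved. The work goes in short steps, Python scripts to look and compute and a tool call to move; the robot and the scene stay as the last step left them, time stands still between calls to the robot, and variables do not carry over. Pictures are saved under pics/ and viewed, at most 10 in all, crops included, and the job is handed in when it is done.

Besides the shell and the picture viewer there is one more tool, called after "Call:" as name([rows], argument=value, ...), one row to a line, values as JSON. step_arm: Moves the arm, as the interface text tells. Its arguments: {"type":"object","properties":{"targets":{"type":"array"},"fingers":{"type":"number"},"newtons":{"type":"number"}},"required":["targets"]}

```bash
ls; mkdir -p pics; cat > h.py <<'E'
import numpy as np, cv2
from bench import r, vision
def rot(a):
    from scipy.spatial.transform import Rotation as R
    a=np.array(a,float)
    return a if a.shape==(3,3) else R.from_euler('xyz',a.ravel(),degrees=True).as_matrix()
def ray(s,px):
    u=cv2.undistortPoints(np.array([[px]],float),s['mtx'],np.array(s['D'],float)).ravel()
    d=rot(s['attitude'])@np.array([u[0],-u[1],-1.]); return np.array(s['eye'],float),d
def plane(s,px,z):
    e,d=ray(s,px); return e+d*(z-e[2])/d[2]
def proj(s,P):
    R=rot(s['attitude']); p=R.T@(np.array(P,float)-np.array(s['eye'],float)); p=p*[1,-1,-1]
    return cv2.projectPoints(p.reshape(1,1,3),np.zeros(3),np.zeros(3),s['mtx'],np.array(s['D'],float))[0].ravel()
def tri(a,pa,b,pb):
    e1,d1=ray(a,pa);e2,d2=ray(b,pb)
    t=np.linalg.lstsq(np.c_[d1,-d2],e2-e1,rcond=None)[0]
    A=e1+d1*t[0];B=e2+d2*t[1]; return (A+B)/2,np.linalg.norm(A-B)
E
python3 - <<'E'
from h import *
import pickle
S={n:vision.snapshot(n) for n in("scene","top")}
pickle.dump(S,open('s0.pkl','wb'))
for n,s in S.items():
    cv2.imwrite(f'pics/{n}0.png',s['img']); print(n,s['eye'],s['attitude'],s['mtx'],s['D'])
print(r.sense())
E
```

```text
pics
scene [805.1405301  470.98444705 909.18613097] [3.17546492e+01 1.33868669e-01 1.51203364e+02] [[362.09610352   0.         310.40184323]
 [  0.         362.09610352 197.45878614]
 [  0.           0.           1.        ]] [-0.06312121  0.          0.          0.          0.        ]
top [ 431.18706208   79.68402157 1459.74365757] [ 7.08288047e+00  4.99932378e-02 -8.84717502e+01] [[511.93765624   0.         314.63590089]
 [  0.         511.93765624 199.586763  ]
 [  0.           0.           1.        ]] [0.05493626 0.         0.         0.         0.        ]
{'time': 0.1, 'joint_pos': array([-6.91208032e+01,  7.51364914e+00,  8.53259149e+01,  3.22518044e-04,
        8.72637132e+01, -4.89003741e+00]), 'qd': array([ 0.04524331, -0.05574347, -0.11655122, -0.06718646, -0.08726562,
       -0.02196921]), 'joint_efforts': array([ 6.46892313e-04, -5.70950460e+01, -5.01941729e+01, -2.00475301e-04,
        8.05495743e-03, -3.55359168e-05]), 'tool_pos': array([ 260.72216908, -539.84372035,  252.2918672 ]), 'tcp_rot': array([-1.79897126e+02, -9.12467324e-03,  2.57692103e+01]), 'ft_force': array([-0.1071361 ,  0.4482608 , -0.44453948]), 'wrist_torque': array([0.01768022, 0.05821307, 0.01633111]), 'grip_force': 0.0, 'finger_gap': 85.66991637066197}
```

View pics/scene0.png

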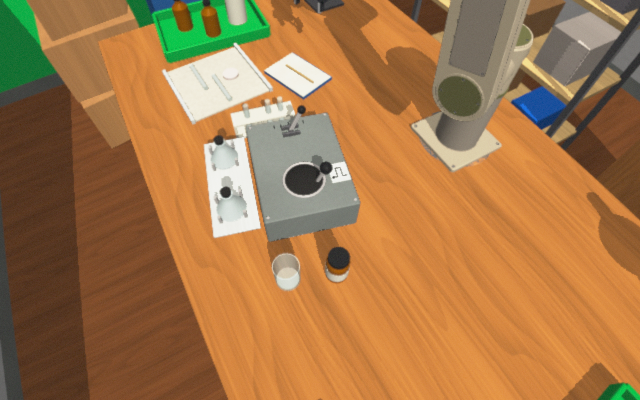

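View pics/top0.png

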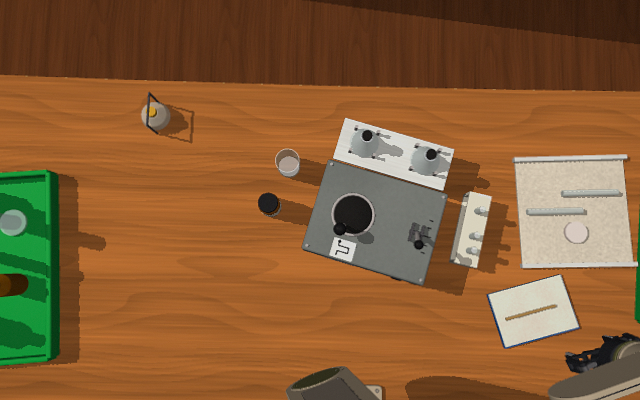

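The top view shows the housing's top-face corners at about (330,162), (447,194), (423,285) and (304,249). The gear knob is at (339,229) and the speed knob at (418,244). In the scene view the knobs are at (326,168) and (301,110), and the speed lever leans toward the louvre side.

```bash
python3 - <<'E'
from h import *
import pickle
S=pickle.load(open('s0.pkl','rb')); t=S['top'];sc=S['scene']
h=cv2.cvtColor(t['img'],cv2.COLOR_BGR2HSV)
m=((h[...,1]<60)&(h[...,2]>60)&(h[...,2]<150)).astype(np.uint8)
m[:150]=0;m[300:]=0;m[:,:290]=0;m[:,455:]=0
m=cv2.morphologyEx(m,cv2.MORPH_OPEN,np.ones((3,3)))
c=max(cv2.findContours(m,cv2.RETR_EXTERNAL,2)[0],key=cv2.contourArea)
hull=cv2.convexHull(c); ap=cv2.approxPolyDP(hull,8,True).reshape(-1,2); print(ap)
for rc in [cv2.boxPoints(cv2.minAreaRect(hull))]:
    P=np.array([plane(t,p,125)[:2] for p in rc]); print(rc,P,P.mean(0))
P=np.array([plane(t,p,125)[:2] for p in ap]);print(P,[np.linalg.norm(P[i]-P[i-1]) for i in range(len(P))])
# knobs: dark blobs
def dark(s,px,w=9,th=45):
    g=s['img'].max(2); x,y=px
    sub=(g[y-w:y+w+1,x-w:x+w+1]<th)
    yy,xx=np.nonzero(sub); print(sub.astype(int)) if 0 else None
    return np.array([xx.mean()+x-w,yy.mean()+y-w]),sub.sum()
for nm,a,b in(('gear',(339,229),(326,168)),('speed',(418,244),(301,110))):
    da,db=dark(t,a,7),dark(sc,b,6); print(nm,da,db,tri(t,da[0],sc,db[0]),tri(t,a,sc,b), plane(t,a,190))
cv2.imwrite('pics/c.png',np.vstack([cv2.resize(t['img'][150:300,295:495],None,fx=3,fy=3,interpolation=2)[:,:600],]))
cv2.imwrite('pics/d.png',cv2.resize(sc['img'][90:250,195:365],None,fx=3.5,fy=3.5,interpolation=2))
E
```

```text
[[328 160]
 [446 194]
 [422 284]
 [302 248]]
[[300.578   249.07343]
 [327.88074 158.06422]
 [449.62384 194.58716]
 [422.3211  285.59637]] [[ 466.62750037  118.28428892]
 [ 708.83961936   53.10677935]
 [ 619.53142163 -267.90903517]
 [ 382.20002959 -196.57300294]] [544.29964274 -73.27274246]
[[ 703.6277694    52.66689813]
 [ 620.83708952 -258.4957736 ]
 [ 386.20571919 -195.76595916]
 [ 469.4949414   114.67908355]] [np.float64(242.2058882259481), np.float64(321.9883615150049), np.float64(242.87220829151204), np.float64(321.4237375768133)]
gear (array([340.08633094, 227.85611511]), np.int64(139)) (array([323.94871795, 168.20512821]), np.int64(39)) (array([520.39749378,  19.60888631, 185.82153934]), np.float64(0.5631786370943648)) (array([516.94121296,  22.66201763, 188.18988726]), np.float64(0.39793533675653203)) [516.97405855  22.61776043 190.        ]
speed (array([418.42253521, 244.21126761]), np.int64(71)) (array([300.66666667, 110.55555556]), np.int64(9)) (array([ 484.23510875, -171.8347109 ,  198.86298059]), np.float64(0.5492218893831176)) (array([ 484.37572893, -169.90353081,  202.73277943]), np.float64(0.992011790586772)) [ 485.32316874 -172.73121944  190.        ]
```

View pics/c.png

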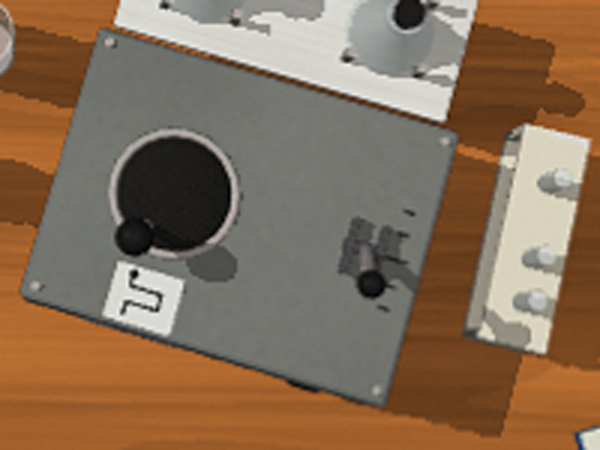

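View pics/d.png

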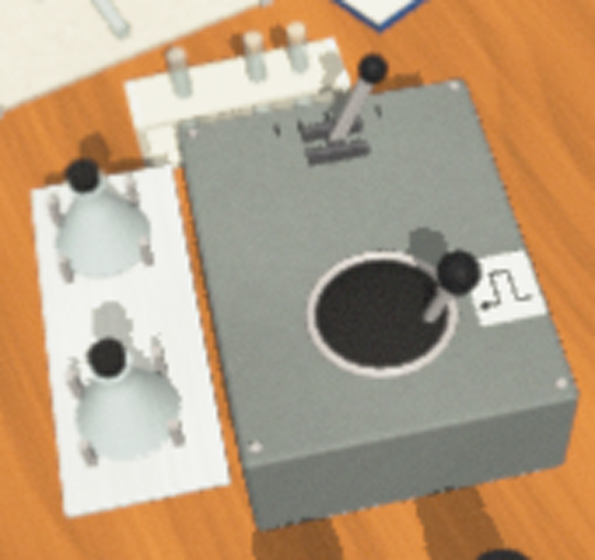

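The housing measures about 243 x 322 mm, near the stated size, with centre (545,-72) and yaw -14.9°. The gear knob at about (517,22,188) agrees with the park position computed from that pose. The speed knob at about (484,-171,201) puts the speed lever near -0.43 rad. Next I move above the gear knob with the closing axis along the drive's y.

Call:
step_arm([
  [[10, 22, 20, 0, 0, -0.03], [30, 60, 40, 0, 0, -0.08], [45, 100, 48, 0, 0, -0.14], [62, 137, 48, 0, 0, -0.2], [80, 175, 48, 0, 0, -0.26], [97, 212, 48, 0, 0, -0.32], [114, 250, 48, 0, 0, -0.38], [131, 288, 48, 0, 0, -0.43], [148, 325, 48, 0, 0, -0.48], [165, 363, 48, 0, 0, -0.53], [182, 400, 48, 0, 0, -0.58], [199, 437, 48, 0, 0, -0.62]],
], fingers=-1, newtons=25)

```text
time: 1.1
tool_pos: [458.9, -103.7, 301.1]
tcp_rot: [180.0, 0.0, -9.9]
ft_force: [1.4, -0.6, 0.3]
finger_gap: 85.6
grip_force: 0.0
```

Call:
step_arm([
  [[16, 36, 0, 0, 0, -0.03], [31, 70, 0, 0, 0, -0.06], [45, 100, 0, 0, 0, -0.08], [53, 118, 0, 0, 0, -0.09], [56, 125, 0, 0, 0, -0.09], [56, 125, 0, 0, 0, -0.09], [56, 125, 0, 0, 0, -0.09]],
])

```text
time: 1.68
tool_pos: [514.5, 18.9, 300.9]
tcp_rot: [180.0, 0.0, -14.9]
ft_force: [0.2, -0.5, -0.8]
finger_gap: 85.5
grip_force: 0.0
```

```bash
python3 - <<'E'
from h import *
import pickle
q=r.sense();print(q['time'],q['tool_pos'],q['tcp_rot'],q['ft_force'])
w=vision.snapshot('wrist');pickle.dump(w,open('w1.pkl','wb'));cv2.imwrite('pics/w1.png',w['img']);print(w['eye'],w['attitude'])
print(proj(w,[516,22,189]),proj(w,[484,-171,203]))
E
```

```text
1.6833 [514.45503415  18.87716037 300.90785253] [ 1.79957685e+02  4.64837766e-02 -1.48521072e+01] [ 0.1750018  -0.53780888 -0.84910523]
[580.51792537   1.76901697 420.46257534] [-1.54902806e+01 -5.53283301e-02 -1.04877307e+02]
[311.96729043 204.04322815] [599.8852523  183.11379151]
```

View pics/w1.png

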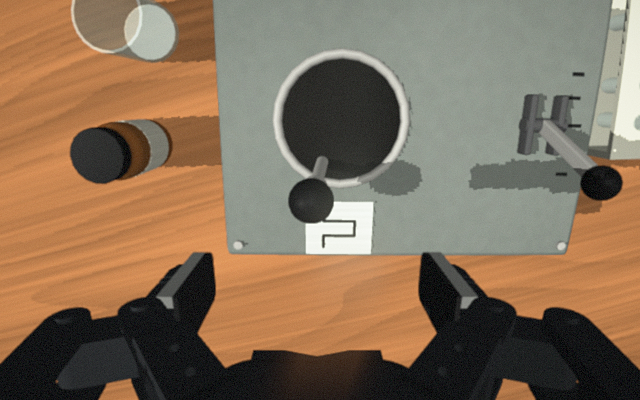

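The wrist view shows the gear knob at (311,200), where my estimate projects to (312,204), and the speed knob at (602,182). The dome ring is centred near (341,117). I'll use this view to refine the pivot and knob positions.

```bash
python3 - <<'E'
from h import *
import pickle
w=pickle.load(open('w1.pkl','rb'))
g=w['img'].max(2)
m=(g<55).astype(np.uint8); m[215:]=0; m[:,:265]=0; m[:,420:]=0
mk=m.copy(); mk[:178]=0; mk[:,340:]=0; ys,xs=np.nonzero(mk); print('knob px',xs.min(),xs.max(),ys.min(),ys.max())
c=((xs.min()+xs.max())/2,ys.max()-(xs.max()-xs.min())/2)
print('knob',c,plane(w,c,189.8))
print('ring',plane(w,(341,117),127))
P=[plane(w,p,125) for p in((229,253),(568,253))];print(P)
d=P[0]-P[1];print(np.linalg.norm(d),np.degrees(np.arctan2(-d[0],d[1])))
print('speed',plane(w,(602,182),203))
E
```

```text
knob px 289 331 179 214
knob (np.float64(310.0), np.float64(193.0)) [524.24773533  21.17571223 189.8       ]
ring [565.31257871 -15.51927456 127.        ]
[array([472.05125197, 114.9693743 , 125.        ]), array([ 386.89732985, -198.43343672,  125.        ])]
324.76531897770485 -15.200725767213232
speed [ 484.39354966 -172.55317249  203.        ]
```

Call:
step_arm([
  [[0, 0, -20, 0, 0, 0], [1, 0, -45, 0, 0, 0], [2, 0, -70, 0, 0, 0], [3, 0, -90, 0, 0, 0], [3, 0, -104, 0, 0, 0], [3, 0, -109, 0, 0, 0], [3, 0, -109, 0, 0, 0], [3, 0, -109, 0, 0, 0]],
])

```text
time: 2.4
tool_pos: [517.9, 18.3, 193.0]
tcp_rot: [-180.0, -0.0, -15.0]
ft_force: [-0.7, -0.9, 0.8]
finger_gap: 85.6
grip_force: 0.0
```

Call:
step_arm([
  [[0, 2, 0, 0, 0, 0], [0.5, 3, 0, 0, 0, 0], [0.5, 3, 0, 0, 0, 0], [0.5, 3, 0, 0, 0, 0], [0.5, 3, 0, 0, 0, 0], [0.5, 3, 0, 0, 0, 0], [0.5, 3, 0, 0, 0, 0], [0.5, 3, 0, 0, 0, 0]],
], fingers=1, newtons=25)

```text
time: 3.07
tool_pos: [518.6, 22.3, 193.0]
tcp_rot: [-180.0, -0.1, -14.9]
ft_force: [-1.2, 0.4, 5.9]
finger_gap: 30.4
grip_force: 24.5
```

Call:
step_arm([
  [[0, 0, 0, 0, 0, 0], [0, 0, 0, 0, 0, 0], [0, 0, 0, 0, 0, 0], [0, 0, 0, 0, 0, 0]],
])

```text
time: 3.4
tool_pos: [518.6, 22.3, 193.0]
tcp_rot: [-180.0, -0.1, -14.9]
ft_force: [-2.1, 0.8, 5.9]
finger_gap: 30.2
grip_force: 24.5
```

Call:
step_arm([
  [[2, -0.5, 0.5, 0, 0, 0], [4, -1, 1, 0, 0, 0], [6, -1.6, 1.5, 0, 0, 0], [8, -2.1, 2, 0, 0, 0], [9.7, -2.6, 2.5, 0, 0, 0], [9.7, -2.6, 2.5, 0, 0, 0]],
])

```text
time: 3.9
tool_pos: [528.4, 19.8, 195.7]
tcp_rot: [-180.0, -0.0, -14.9]
ft_force: [-1.8, 1.2, 6.8]
finger_gap: 30.7
grip_force: 24.6
```

Call:
step_arm([
  [[2, -0.5, 0.5, 0, 0, 0], [4, -1, 1, 0, 0, 0], [6, -1.6, 1.5, 0, 0, 0], [8, -2.1, 2, 0, 0, 0], [8.7, -2.3, 2.2, 0, 0, 0], [8.7, -2.3, 2.2, 0, 0, 0]],
])

```text
time: 4.4
tool_pos: [536.8, 17.4, 197.4]
tcp_rot: [-180.0, -0.0, -14.9]
ft_force: [-2.0, 1.0, 5.1]
finger_gap: 30.3
grip_force: 24.6
```

Call:
step_arm([
  [[-0.25, -1, 0, 0, 0, 0], [-0.5, -2, 0, 0, 0, 0], [-0.5, -2, 0, 0, 0, 0]],
])

```text
time: 4.65
tool_pos: [536.3, 15.8, 197.5]
tcp_rot: [-179.9, -0.0, -14.9]
ft_force: [-1.3, 2.4, 6.3]
finger_gap: 30.4
grip_force: 24.7
```

Call:
step_arm([
  [[-0.25, -1, 0, 0, 0, 0], [-0.4, -1.5, 0, 0, 0, 0], [-0.4, -1.5, 0, 0, 0, 0]],
])

```text
time: 4.9
tool_pos: [536.0, 14.6, 197.7]
tcp_rot: [-179.9, -0.0, -14.9]
ft_force: [-1.8, 4.0, 6.2]
finger_gap: 30.5
grip_force: 24.7
```

Call:
step_arm([
  [[-0.25, -1, 0, 0, 0, 0], [-0.25, -1, 0, 0, 0, 0]],
])

```text
time: 5.07
tool_pos: [535.8, 13.7, 197.8]
tcp_rot: [-179.9, -0.0, -14.9]
ft_force: [-2.0, 3.8, 6.1]
finger_gap: 30.2
grip_force: 24.8
```

Call:
step_arm([
  [[-0.25, -1, 0, 0, 0, 0], [-0.25, -1, 0, 0, 0, 0]],
])

```text
time: 5.23
tool_pos: [535.6, 12.6, 197.8]
tcp_rot: [-179.9, -0.0, -14.9]
ft_force: [-2.4, 3.8, 6.0]
finger_gap: 30.4
grip_force: 24.8
```

Call:
step_arm([
  [[-0.25, -1, 0, 0, 0, 0], [-0.25, -1, 0, 0, 0, 0]],
])

```text
time: 5.4
tool_pos: [535.3, 11.7, 197.9]
tcp_rot: [-179.9, -0.0, -14.9]
ft_force: [-3.4, 4.5, 7.0]
finger_gap: 30.3
grip_force: 24.8
```

Call:
step_arm([
  [[-0.25, -1, 0, 0, 0, 0], [-0.25, -1, 0, 0, 0, 0]],
])

```text
time: 5.57
tool_pos: [535.1, 11.0, 197.9]
tcp_rot: [-179.9, -0.0, -14.9]
ft_force: [-2.1, 5.3, 6.9]
finger_gap: 30.3
grip_force: 24.9
```

Call:
step_arm([
  [[-0.25, -1, 0, 0, 0, 0], [-0.4, -1.5, 0, 0, 0, 0]],
])

```text
time: 5.73
tool_pos: [534.8, 9.8, 198.1]
tcp_rot: [-179.8, -0.0, -14.9]
ft_force: [-2.3, 6.9, 8.9]
finger_gap: 30.3
grip_force: 25.0
```

Call:
step_arm([
  [[-0.25, -1, 0, 0, 0, 0], [-0.4, -1.5, 0, 0, 0, 0]],
])

```text
time: 5.9
tool_pos: [534.4, 8.6, 198.1]
tcp_rot: [-179.8, -0.0, -14.9]
ft_force: [-3.2, 6.7, 6.4]
finger_gap: 30.3
grip_force: 25.1
```

```bash
python3 - <<'E'
from h import *
import pickle
t=vision.snapshot('top');s=vision.snapshot('scene')
cv2.imwrite('pics/m1.png',cv2.resize(s['img'][110:230,250:410],None,fx=4,fy=4,interpolation=2))
E
```

```text
(no output)
```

View pics/m1.png

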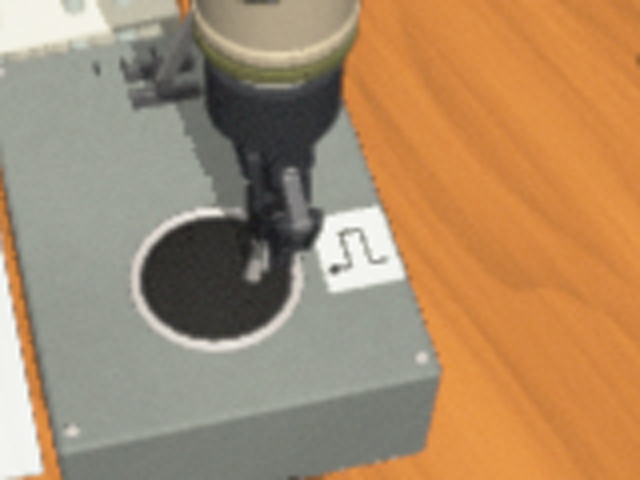

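The rod comes up into the gripper from the dome at about (255,265), and the sideways force is still low, about 7 N. I keep moving sideways in small steps.

Call:
step_arm([
  [[-0.25, -1, 0, 0, 0, 0], [-0.5, -2, 0, 0, 0, 0]],
])

```text
time: 6.17
tool_pos: [533.5, 6.7, 198.1]
tcp_rot: [-179.8, 0.0, -14.8]
ft_force: [-5.4, 8.6, 10.5]
finger_gap: 30.1
grip_force: 25.3
```

Call:
step_arm([
  [[-0.25, -1, 0, 0, 0, 0], [-0.5, -2, 0, 0, 0, 0]],
])

```text
time: 6.33
tool_pos: [532.8, 4.8, 197.9]
tcp_rot: [-179.8, 0.0, -14.9]
ft_force: [-6.1, 7.5, 10.5]
finger_gap: 30.1
grip_force: 25.7
```

```bash
python3 - <<'E'
from h import *
w=vision.snapshot('wrist');q=r.sense();print(q['wrist_torque'],q['ft_force'])
cv2.imwrite('pics/w2.png',w['img'])
E
```

```text
[ 1.2804724   0.99679854 -0.08202441] [-6.58467446  6.10041189 11.73036961]
```

View pics/w2.png

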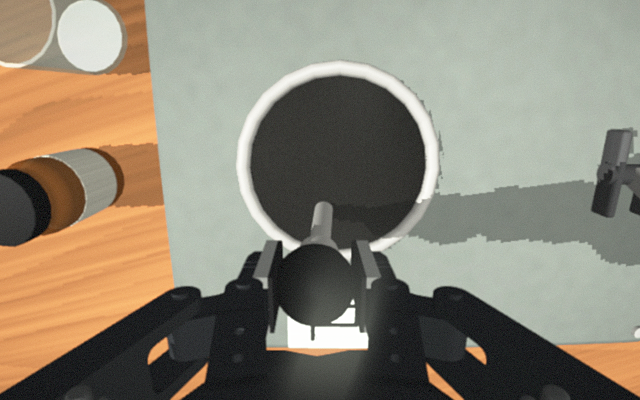

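The knob at (315,285) sits centred between the pads and has moved about 13 mm sideways from its lane, more than the side play. So it is in the first crossing. The reaction along the drive's -x is about 8 N, so I ease back 2 mm along x, raise slightly and continue across.

Call:
step_arm([
  [[-1, 0.2, 0.5, 0, 0, 0], [-2, 0.5, 1, 0, 0, 0], [-2, 0.5, 1, 0, 0, 0]],
])

```text
time: 6.63
tool_pos: [530.9, 4.0, 197.8]
tcp_rot: [-179.9, 0.0, -14.9]
ft_force: [-1.0, 3.4, 0.9]
finger_gap: 30.5
grip_force: 25.2
```

Call:
step_arm([
  [[-0.25, -1, 0, 0, 0, 0], [-0.5, -2, 0, 0, 0, 0], [-0.8, -3, 0, 0, 0, 0]],
])

```text
time: 6.88
tool_pos: [530.1, 0.7, 198.2]
tcp_rot: [-180.0, 0.0, -14.9]
ft_force: [-2.1, 5.6, 5.4]
finger_gap: 30.3
grip_force: 25.5
```

Call:
step_arm([
  [[-0.25, -1, 0, 0, 0, 0], [-0.5, -2, 0, 0, 0, 0], [-0.8, -3, 0, 0, 0, 0]],
])

```text
time: 7.13
tool_pos: [529.5, -2.4, 198.6]
tcp_rot: [-180.0, -0.0, -14.9]
ft_force: [-2.2, 5.4, 7.2]
finger_gap: 30.3
grip_force: 25.2
```

Call:
step_arm([
  [[-0.4, -1.5, 0, 0, 0, 0], [-0.8, -3, 0, 0, 0, 0], [-1.2, -4.5, 0, 0, 0, 0], [-1.5, -6, -0.2, 0, 0, 0]],
])

```text
time: 7.47
tool_pos: [528.0, -8.7, 198.0]
tcp_rot: [-180.0, -0.0, -14.9]
ft_force: [-1.9, 5.3, 6.4]
finger_gap: 29.9
grip_force: 25.5
```

Call:
step_arm([
  [[-0.4, -1.5, 0, 0, 0, 0], [-0.8, -3, 0, 0, 0, 0], [-1.2, -4.5, -0.3, 0, 0, 0], [-1.5, -6, -0.5, 0, 0, 0]],
])

```text
time: 7.8
tool_pos: [526.5, -14.9, 197.7]
tcp_rot: [-180.0, -0.0, -14.9]
ft_force: [-3.8, 3.8, 7.2]
finger_gap: 30.1
grip_force: 25.6
```

Call:
step_arm([
  [[-0.4, -1.5, 0, 0, 0, 0], [-0.8, -3, -0.3, 0, 0, 0], [-1.2, -4.5, -0.6, 0, 0, 0], [-1.5, -6, -0.8, 0, 0, 0]],
])

```text
time: 8.13
tool_pos: [525.0, -21.0, 196.8]
tcp_rot: [180.0, -0.0, -14.9]
ft_force: [-1.4, 4.2, 6.7]
finger_gap: 29.9
grip_force: 25.8
```

Call:
step_arm([
  [[-0.4, -1.5, 0, 0, 0, 0], [-0.8, -3, -0.3, 0, 0, 0], [-0.8, -3, -0.3, 0, 0, 0]],
])

```text
time: 8.38
tool_pos: [524.2, -24.2, 196.2]
tcp_rot: [180.0, -0.0, -14.9]
ft_force: [0.3, 2.5, 4.3]
finger_gap: 30.2
grip_force: 25.7
```

Call:
step_arm([
  [[-0.4, -1.5, -0.2, 0, 0, 0], [-0.8, -3, -0.5, 0, 0, 0], [-0.8, -3, -0.5, 0, 0, 0]],
])

```text
time: 8.63
tool_pos: [523.2, -27.1, 195.5]
tcp_rot: [180.0, -0.0, -14.9]
ft_force: [0.3, 2.3, 3.1]
finger_gap: 29.9
grip_force: 25.8
```

Call:
step_arm([
  [[-0.25, -1, 0, 0, 0, 0], [-0.25, -1, 0, 0, 0, 0]],
])

```text
time: 8.8
tool_pos: [522.9, -27.8, 195.4]
tcp_rot: [180.0, 0.0, -14.9]
ft_force: [1.2, 2.3, 1.7]
finger_gap: 30.3
grip_force: 25.7
```

Call:
step_arm([
  [[1.9, -0.5, 0.4, 0, 0, 0], [3.9, -1, 0.7, 0, 0, 0], [5.8, -1.6, 1, 0, 0, 0], [7.7, -2.1, 1.3, 0, 0, 0], [9.7, -2.6, 1.6, 0, 0, 0]],
])

```text
time: 9.22
tool_pos: [532.7, -30.4, 197.2]
tcp_rot: [180.0, 0.0, -14.9]
ft_force: [-2.8, 1.6, 5.0]
finger_gap: 30.1
grip_force: 25.8
```

Call:
step_arm([
  [[2.9, -0.8, 0.4, 0, 0, 0], [5.8, -1.6, 0.8, 0, 0, 0], [8.7, -2.3, 1.2, 0, 0, 0], [11.6, -3.1, 1.4, 0, 0, 0], [14.5, -3.9, 1.7, 0, 0, 0]],
])

```text
time: 9.63
tool_pos: [547.5, -34.4, 198.8]
tcp_rot: [180.0, 0.0, -14.9]
ft_force: [-1.1, 1.0, 1.5]
finger_gap: 30.2
grip_force: 25.6
```

Call:
step_arm([
  [[2.9, -0.8, 0.3, 0, 0, 0], [5.8, -1.6, 0.4, 0, 0, 0], [8.7, -2.3, 0.5, 0, 0, 0], [11.6, -3.1, 0.6, 0, 0, 0], [14.5, -3.9, 0.6, 0, 0, 0]],
])

```text
time: 10.05
tool_pos: [561.6, -38.2, 199.1]
tcp_rot: [180.0, 0.1, -14.9]
ft_force: [-3.7, -0.3, -2.1]
finger_gap: 30.7
grip_force: 25.5
```

Call:
step_arm([
  [[3, -0.8, 0, 0, 0, 0], [6, -1.6, -0.1, 0, 0, 0], [9, -2.4, -0.3, 0, 0, 0], [12, -3.2, -0.5, 0, 0, 0], [15.5, -4.2, -0.7, 0, 0, 0], [15.5, -4.2, -0.7, 0, 0, 0]],
])

```text
time: 10.55
tool_pos: [577.7, -42.4, 198.4]
tcp_rot: [-180.0, -0.0, -14.9]
ft_force: [-0.5, -1.1, -6.5]
finger_gap: 30.4
grip_force: 25.3
```

Call:
step_arm([
  [[0.25, 1, 0, 0, 0, 0], [0.5, 2, 0, 0, 0, 0], [0.5, 2, 0, 0, 0, 0]],
])

```text
time: 10.8
tool_pos: [577.9, -41.5, 198.6]
tcp_rot: [179.9, -0.0, -14.9]
ft_force: [0.7, -7.8, -8.4]
finger_gap: 30.5
grip_force: 25.4
```

Call:
step_arm([
  [[0.25, 1, 0, 0, 0, 0], [0.4, 1.5, 0, 0, 0, 0], [0.4, 1.5, 0, 0, 0, 0]],
])

```text
time: 11.05
tool_pos: [578.0, -40.9, 198.6]
tcp_rot: [179.8, -0.0, -15.0]
ft_force: [-1.3, -12.3, -8.3]
finger_gap: 30.6
grip_force: 25.6
```

Call:
step_arm([
  [[0.25, 1, 0, 0, 0, 0], [0.25, 1, 0, 0, 0, 0]],
])

```text
time: 11.22
tool_pos: [578.1, -40.6, 198.7]
tcp_rot: [179.7, -0.0, -15.0]
ft_force: [-2.1, -13.8, -7.9]
finger_gap: 30.1
grip_force: 25.8
```

Here is a hard wall: the force rises to 14 N with only 1.8 mm of movement. I keep this light preload and sweep along the lane.

Call:
step_arm([
  [[1, -0.3, 0, 0, 0, 0], [1.9, -0.5, -0.2, 0, 0, 0], [1.9, -0.5, -0.2, 0, 0, 0]],
])

```text
time: 11.47
tool_pos: [580.0, -40.6, 198.5]
tcp_rot: [179.8, -0.0, -15.0]
ft_force: [0.0, -12.0, -5.9]
finger_gap: 30.3
grip_force: 25.9
```

Call:
step_arm([
  [[1, -0.3, 0, 0, 0, 0], [1.9, -0.5, -0.2, 0, 0, 0], [1.9, -0.5, -0.2, 0, 0, 0]],
])

```text
time: 11.72
tool_pos: [582.3, -40.7, 198.4]
tcp_rot: [179.8, -0.1, -15.0]
ft_force: [1.3, -9.7, -8.2]
finger_gap: 30.4
grip_force: 25.5
```

Call:
step_arm([
  [[1, -0.3, -0.2, 0, 0, 0], [1.9, -0.5, -0.3, 0, 0, 0], [1.9, -0.5, -0.3, 0, 0, 0]],
])

```text
time: 11.97
tool_pos: [584.3, -40.2, 198.3]
tcp_rot: [179.9, -0.1, -14.9]
ft_force: [-1.0, -5.7, -5.3]
finger_gap: 30.2
grip_force: 25.6
```

Call:
step_arm([
  [[0.9, 0.7, 0, 0, 0, 0], [1.2, 1.7, 0, 0, 0, 0], [1.2, 1.7, 0, 0, 0, 0]],
])

```text
time: 12.22
tool_pos: [585.6, -38.9, 198.4]
tcp_rot: [179.9, -0.1, -14.9]
ft_force: [1.1, -8.7, -6.4]
finger_gap: 30.4
grip_force: 25.6
```

Call:
step_arm([
  [[0.25, 1, 0, 0, 0, 0], [0.5, 2, 0, 0, 0, 0], [0.5, 2, 0, 0, 0, 0]],
])

```text
time: 12.47
tool_pos: [587.1, -36.9, 198.8]
tcp_rot: [179.9, -0.2, -15.0]
ft_force: [6.4, -6.7, -7.8]
finger_gap: 30.4
grip_force: 25.4
```

Call:
step_arm([
  [[0.9, 0, 0, 0, 0, 0], [1.7, 0.6, 0, 0, 0, 0], [2, 1.6, 0, 0, 0, 0]],
])

```text
time: 12.72
tool_pos: [588.7, -34.9, 198.9]
tcp_rot: [179.9, -0.2, -14.9]
ft_force: [1.9, -6.2, -5.4]
finger_gap: 30.7
grip_force: 25.6
```

Call:
step_arm([
  [[0.25, 1, 0, 0, 0, 0], [0.5, 2, 0, 0, 0, 0], [0.8, 3, 0, 0, 0, 0]],
])

```text
time: 12.97
tool_pos: [589.7, -31.8, 199.1]
tcp_rot: [179.9, -0.2, -14.9]
ft_force: [1.9, -4.6, -5.7]
finger_gap: 30.6
grip_force: 25.8
```

Call:
step_arm([
  [[0.25, 1, 0, 0, 0, 0], [0.5, 2, 0, 0, 0, 0], [0.8, 3, 0, 0, 0, 0]],
])

```text
time: 13.22
tool_pos: [590.5, -28.8, 199.4]
tcp_rot: [180.0, -0.2, -14.9]
ft_force: [2.2, -6.0, -2.8]
finger_gap: 30.4
grip_force: 25.8
```

Call:
step_arm([
  [[0.4, 1.5, 0, 0, 0, 0], [0.8, 3, 0, 0, 0, 0], [1.2, 4.5, 0, 0, 0, 0], [1.6, 6, 0, 0, 0, 0]],
])

```text
time: 13.55
tool_pos: [592.3, -22.9, 199.8]
tcp_rot: [179.9, -0.3, -14.9]
ft_force: [1.4, -5.2, 0.5]
finger_gap: 30.4
grip_force: 25.7
```

Call:
step_arm([
  [[0.4, 1.5, 0, 0, 0, 0], [0.8, 3, 0, 0, 0, 0], [1.2, 4.5, 0, 0, 0, 0], [1.6, 6, 0, 0, 0, 0]],
])

```text
time: 13.88
tool_pos: [593.9, -16.8, 199.8]
tcp_rot: [180.0, -0.2, -14.9]
ft_force: [1.3, -6.6, -1.0]
finger_gap: 30.7
grip_force: 25.8
```

Call:
step_arm([
  [[0.4, 1.5, 0, 0, 0, 0], [0.8, 3, -0.2, 0, 0, 0], [1.2, 4.5, -0.4, 0, 0, 0], [1.6, 6, -0.6, 0, 0, 0]],
])

```text
time: 14.22
tool_pos: [595.7, -10.6, 199.7]
tcp_rot: [180.0, -0.3, -14.9]
ft_force: [1.7, -4.0, 1.1]
finger_gap: 30.3
grip_force: 25.8
```

Call:
step_arm([
  [[0.4, 1.5, -0.2, 0, 0, 0], [0.8, 3, -0.4, 0, 0, 0], [1.2, 4.5, -0.7, 0, 0, 0], [1.6, 6, -1, 0, 0, 0]],
])

```text
time: 14.55
tool_pos: [597.0, -3.8, 198.3]
tcp_rot: [-180.0, -0.2, -14.9]
ft_force: [1.4, -3.1, 7.0]
finger_gap: 30.5
grip_force: 26.4
```

Call:
step_arm([
  [[0.4, 1.5, 0, 0, 0, 0], [0.8, 3, 0, 0, 0, 0], [0.8, 3, 0, 0, 0, 0]],
])

```text
time: 14.8
tool_pos: [597.4, -0.5, 197.7]
tcp_rot: [-180.0, -0.1, -14.9]
ft_force: [1.5, -1.9, 6.1]
finger_gap: 30.6
grip_force: 26.4
```

Call:
step_arm([
  [[0.3, 1, 0, 0, 0, 0], [0.3, 1, 0, 0, 0, 0]],
])

```text
time: 14.97
tool_pos: [597.6, 0.3, 197.6]
tcp_rot: [-180.0, -0.1, -14.9]
ft_force: [0.3, -3.0, 5.7]
finger_gap: 30.3
grip_force: 26.4
```

Call:
step_arm([
  [[1.9, -0.5, -0.3, 0, 0, 0], [3.9, -1, -0.6, 0, 0, 0], [5.8, -1.6, -1, 0, 0, 0], [5.8, -1.6, -1, 0, 0, 0]],
])

```text
time: 15.3
tool_pos: [603.3, -1.4, 196.5]
tcp_rot: [-180.0, -0.1, -14.9]
ft_force: [0.6, -3.4, 6.6]
finger_gap: 30.2
grip_force: 26.4
```

Call:
step_arm([
  [[2.4, -0.6, -0.3, 0, 0, 0], [4.8, -1.3, -0.7, 0, 0, 0], [7.2, -1.9, -1.2, 0, 0, 0], [9.7, -2.6, -1.7, 0, 0, 0]],
])

```text
time: 15.63
tool_pos: [612.6, -3.5, 194.4]
tcp_rot: [-179.9, -0.0, -14.9]
ft_force: [-0.2, -1.1, 4.6]
finger_gap: 30.2
grip_force: 26.3
```

Call:
step_arm([
  [[2.4, -0.6, -0.6, 0, 0, 0], [4.8, -1.3, -1.3, 0, 0, 0], [7.2, -1.9, -2, 0, 0, 0], [9.2, -2.5, -2.6, 0, 0, 0]],
])

```text
time: 15.97
tool_pos: [621.9, -6.3, 191.4]
tcp_rot: [-180.0, -0.0, -14.9]
ft_force: [0.1, -0.6, 5.3]
finger_gap: 30.4
grip_force: 26.5
```

Call:
step_arm([
  [[1, -0.3, -0.3, 0, 0, 0], [1.9, -0.5, -0.6, 0, 0, 0], [1.9, -0.5, -0.6, 0, 0, 0]],
])

```text
time: 16.22
tool_pos: [623.8, -6.9, 190.7]
tcp_rot: [-180.0, -0.0, -14.9]
ft_force: [1.0, -0.5, 3.9]
finger_gap: 30.4
grip_force: 26.4
```

Call:
step_arm([
  [[1, -0.3, -0.3, 0, 0, 0], [1.9, -0.5, -0.6, 0, 0, 0], [1.9, -0.5, -0.6, 0, 0, 0]],
])

```text
time: 16.47
tool_pos: [625.5, -7.5, 190.1]
tcp_rot: [-180.0, 0.0, -14.9]
ft_force: [-0.3, 0.5, 4.9]
finger_gap: 30.1
grip_force: 26.5
```

Call:
step_arm([
  [[1, -0.3, -0.3, 0, 0, 0], [1.5, -0.4, -0.5, 0, 0, 0], [1.5, -0.4, -0.5, 0, 0, 0]],
])

```text
time: 16.72
tool_pos: [626.7, -7.8, 189.7]
tcp_rot: [-180.0, 0.0, -14.9]
ft_force: [-1.8, 1.6, 6.4]
finger_gap: 30.6
grip_force: 26.6
```

Call:
step_arm([
  [[1, -0.3, -0.3, 0, 0, 0], [1.5, -0.4, -0.5, 0, 0, 0], [1.5, -0.4, -0.5, 0, 0, 0]],
])

```text
time: 16.97
tool_pos: [627.9, -8.1, 189.2]
tcp_rot: [-180.0, 0.1, -14.9]
ft_force: [-4.0, 1.9, 6.3]
finger_gap: 30.6
grip_force: 26.7
```

Call:
step_arm([
  [[1, -0.3, -0.3, 0, 0, 0], [1.5, -0.4, -0.5, 0, 0, 0], [1.5, -0.4, -0.5, 0, 0, 0]],
])

```text
time: 17.22
tool_pos: [629.2, -8.4, 188.7]
tcp_rot: [-180.0, 0.1, -14.9]
ft_force: [-4.4, 2.0, 8.7]
finger_gap: 30.2
grip_force: 26.8
```

```bash
python3 - <<'E'
from h import *
w=vision.snapshot('wrist');q=r.sense();print(q['wrist_torque'],q['ft_force'])
a=w['img'][180:360,220:420]; b=cv2.imread('pics/w2.png')[180:360,220:420]
cv2.imwrite('pics/w3.png',cv2.resize(np.hstack([b,a]),None,fx=2,fy=2))
print(proj(w,[626,-6.5,189.5]))
E
```

```text
[ 0.22250317  0.91767361 -0.02176132] [-4.59655132  1.53872154  9.0528624 ]
[314.69847763 295.59534798]
```

View pics/w3.png

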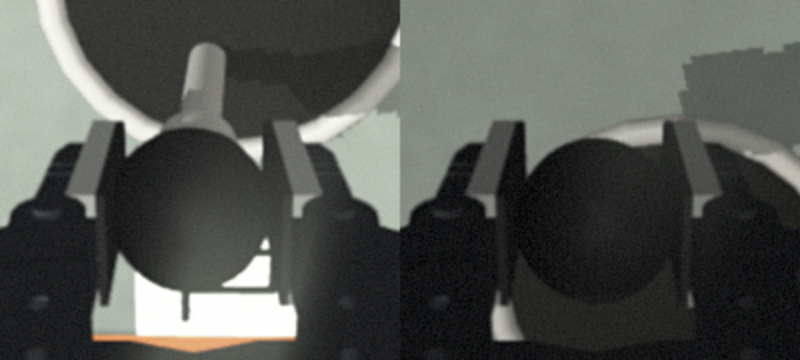

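The ball sits about 2.5 mm further back in the pads than before (left panel earlier, right panel now), which suggests the pads are slipping on it at the stop. I grip a little firmer and push on gently to confirm.

Call:
step_arm([
  [[0, 0, 0, 0, 0, 0], [0, 0, 0, 0, 0, 0], [0, 0, 0, 0, 0, 0]],
], fingers=1, newtons=60)

```text
time: 17.52
tool_pos: [629.2, -8.4, 188.8]
tcp_rot: [-180.0, 0.1, -14.9]
ft_force: [-5.4, 0.6, 8.3]
finger_gap: 29.3
grip_force: 58.4
```

Call:
step_arm([
  [[1, -0.3, 0, 0, 0, 0], [1.9, -0.5, 0, 0, 0, 0], [1.9, -0.5, 0, 0, 0, 0]],
])

```text
time: 17.77
tool_pos: [630.4, -8.7, 188.4]
tcp_rot: [-180.0, 0.2, -14.9]
ft_force: [-7.7, 1.8, 9.4]
finger_gap: 29.3
grip_force: 58.4
```

Call:
step_arm([
  [[1, -0.3, 0, 0, 0, 0], [1.5, -0.4, 0, 0, 0, 0], [1.5, -0.4, 0, 0, 0, 0]],
])

```text
time: 18.02
tool_pos: [631.4, -9.0, 188.0]
tcp_rot: [180.0, 0.3, -14.9]
ft_force: [-9.9, 3.9, 8.3]
finger_gap: 29.1
grip_force: 58.5
```

Call:
step_arm([
  [[1, -0.3, 0, 0, 0, 0], [1.9, -0.5, 0, 0, 0, 0], [1.9, -0.5, 0, 0, 0, 0]],
])

```text
time: 18.27
tool_pos: [632.7, -9.3, 187.5]
tcp_rot: [180.0, 0.4, -14.9]
ft_force: [-12.1, 3.2, 7.8]
finger_gap: 29.4
grip_force: 58.5
```

Call:
step_arm([
  [[1, -0.3, 0, 0, 0, 0], [1.9, -0.5, 0, 0, 0, 0], [1.9, -0.5, 0, 0, 0, 0]],
])

```text
time: 18.52
tool_pos: [633.9, -9.7, 187.0]
tcp_rot: [180.0, 0.5, -14.9]
ft_force: [-14.1, 3.9, 7.6]
finger_gap: 29.2
grip_force: 58.5
```

```bash
python3 - <<'E'
from h import *
w=vision.snapshot('wrist')
a=w['img'][180:360,220:420]; b=cv2.imread('pics/w3.png')[:,400:]
cv2.imwrite('pics/w4.png',np.hstack([b,cv2.resize(a,None,fx=2,fy=2)]))
print(plane(w,(319,290),189.5),r.sense()['tool_pos'])
import pickle;pickle.dump(w,open('w4.pkl','wb'))
E
```

```text
[633.66029775 -10.24620615 189.5       ] [633.91939007  -9.65729935 186.99205172]
```

View pics/w4.png

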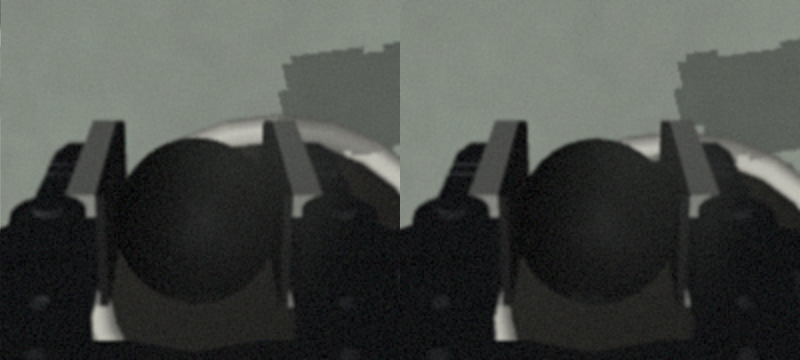

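The pads have not slipped. The knob moved with the tool to x of about 65 mm, with reaction rising steadily to 15 N, so it is past its 56 mm stop and pressing into some give. I back off until the reaction is slight, then release.

Call:
step_arm([
  [[-1.5, 0.4, 0.5, 0, 0, 0], [-3, 0.8, 1, 0, 0, 0], [-4.5, 1.2, 1.6, 0, 0, 0], [-4.5, 1.2, 1.6, 0, 0, 0]],
])

```text
time: 18.9
tool_pos: [630.1, -8.7, 188.6]
tcp_rot: [180.0, 0.4, -14.9]
ft_force: [-9.1, 2.9, 5.0]
finger_gap: 29.3
grip_force: 59.0
```

Call:
step_arm([
  [[-1, 0.3, 0.4, 0, 0, 0], [-1.5, 0.4, 0.6, 0, 0, 0], [-1.5, 0.4, 0.6, 0, 0, 0]],
])

```text
time: 19.15
tool_pos: [628.9, -8.5, 189.0]
tcp_rot: [180.0, 0.3, -14.9]
ft_force: [-6.0, 1.4, 3.4]
finger_gap: 29.1
grip_force: 59.0
```

Call:
step_arm([
  [[-1, 0.3, 0.4, 0, 0, 0], [-1.5, 0.4, 0.5, 0, 0, 0], [-1.5, 0.4, 0.5, 0, 0, 0]],
])

```text
time: 19.4
tool_pos: [627.7, -8.2, 189.5]
tcp_rot: [180.0, 0.3, -14.9]
ft_force: [-5.2, 1.4, 0.5]
finger_gap: 29.4
grip_force: 59.1
```

Call:
step_arm([
  [[0, 0, 0, 0, 0, 0], [0, 0, 0, 0, 0, 0], [0, 0, 0, 0, 0, 0], [0, 0, 0, 0, 0, 0], [0, 0, 0, 0, 0, 0], [0, 0, 0, 0, 0, 0]],
], fingers=-0.3, newtons=25)

```text
time: 19.9
tool_pos: [629.7, -8.8, 191.4]
tcp_rot: [-180.0, -0.0, -14.9]
ft_force: [-0.2, -0.2, -0.8]
finger_gap: 55.5
grip_force: 0.0
```

```bash
python3 - <<'E'
from h import *
import pickle
w=vision.snapshot('wrist');pickle.dump(w,open('w5.pkl','wb'));cv2.imwrite('pics/w5.png',w['img'])
for x in(54,56,58):
  print(x,proj(w,[565+x*.966+23*.259,-15-x*.259+23*.966,189.5]))
print(r.sense()['tool_pos'])
E
```

```text
54 [316.65916607 299.31934437]
56 [316.66589728 294.90933396]
58 [316.67268473 290.45904812]
[629.67840345  -8.78935436 191.3666646 ]
```

View pics/w5.png

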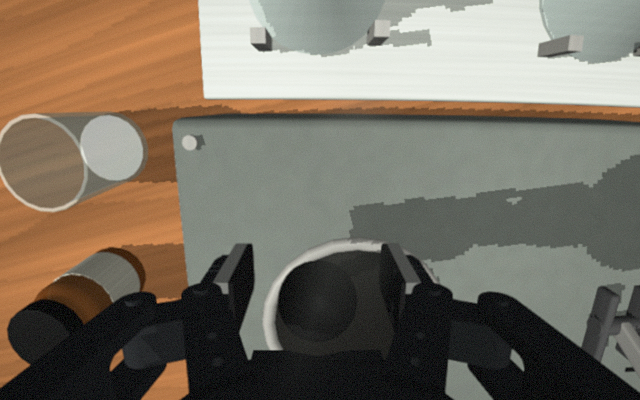

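The knob is free at about (319,300), which casts to x of about 54 mm, so it may have come back slightly short of the stop. I'll push it home once more with closed fingers from behind, so that letting go can't drag it.

Call:
step_arm([
  [[0, 0, 15, 0, 0, 0], [0, 0, 35, 0, 0, 0], [0, 0, 48, 0, 0, 0], [-10, 2.7, 50, 0, 0, 0], [-25, 6.7, 50, 0, 0, 0], [-38, 10.2, 50, 0, 0, 0], [-42, 11.2, 50, 0, 0, 0], [-42, 11.2, 50, 0, 0, 0]],
])

```text
time: 20.62
tool_pos: [587.3, 2.7, 241.8]
tcp_rot: [-180.0, -0.0, -14.9]
ft_force: [0.2, -0.6, -0.0]
finger_gap: 56.0
grip_force: 0.0
```

Call:
step_arm([
  [[0, 0, 0, 0, 0, 0], [0, 0, 0, 0, 0, 0], [0, 0, 0, 0, 0, 0], [0, 0, 0, 0, 0, 0], [0, 0, 0, 0, 0, 0]],
], fingers=1)

```text
time: 21.03
tool_pos: [587.8, 2.3, 241.1]
tcp_rot: [180.0, 0.0, -14.9]
ft_force: [-0.8, -0.6, 0.2]
finger_gap: 0.2
grip_force: 0.0
```

```bash
python3 - <<'E'
from h import *
import pickle
w=vision.snapshot('wrist');pickle.dump(w,open('w6.pkl','wb'))
p=[proj(w,[565+x*.966+23*.259,-15-x*.259+23*.966,189.5]) for x in(50,54,56,58,60)];print(np.round(p,1))
g=cv2.cvtColor(w['img'],cv2.COLOR_BGR2GRAY)
x0,y0=map(int,p[2]);X,Y=max(x0-70,0),max(y0-70,0);sub=cv2.GaussianBlur(g[Y:Y+140,X:X+140],(5,5),1)
sub=cv2.createCLAHE(4,(2,2)).apply(sub)
c=cv2.HoughCircles(sub,cv2.HOUGH_GRADIENT,1,40,param1=60,param2=14,minRadius=16,maxRadius=34)
print(None if c is None else c[0,:5]+[X,Y,0])
print(r.sense()['tool_pos'],r.sense()['finger_gap'])
# lines of intensities
for yy in range(int(p[2][1])-40,int(p[2][1])+45,5): print(yy,g[yy,x0-45:x0+46:5])
E
```

```text
[[316.5 177.2]
 [316.5 169.5]
 [316.5 165.5]
 [316.5 161.6]
 [316.5 157.6]]
[[317.5        170.5         31.20000076]
 [303.5        208.5         20.10000038]
 [362.5        198.5         33.40000153]]
[587.72689533   2.36485157 241.09021197] -0.07638892253612567
125 [139 138 139 138 136 138 137 140 132 141 131 136 138 139 134 135 134 136
 135]
130 [134 135 138 141 137 135 134 137 134 137 137 131 135 137 138 137 138 137
 136]
135 [137 137 137 137 134 135 133 136 138 135 135 132 136 138 133 133 132 143
 138]
140 [136 132 133 138 136 138 133 130  50  21  38 106 137 138 137 139 137 140
 130]
145 [136 137 136 141 136 139  13  21  30  35  19  25  25 123 136 136 133 139
 138]
150 [139 137 139 142 138  22  33  34  32  29  38  35  36  35  93 128 132 128
 139]
155 [142 141 142 139  24  35  30  32  34  34  42  35  38  39  35 188 192 180
 167]
160 [143 140 139 137  24  30  34  42  30  36  48  35  38  39  34  89 165 176
 185]
165 [139 136 135  83  28  28  31  42  44  43  49  47  37  34  38  33  45  39
  42]
170 [139 140 138  59  34  41  46  50  45  50  48  42  37  38  37  36  39  42
  35]
175 [140 140 137  84  29  36  54  50  42  33  44  46  37  35  35  33  39  43
  37]
180 [139 137 140 135  36  39  44  38  39  32  42  40  36  45  32  42  32  42
  44]
185 [138 139 139 188  25  31  33  37  36  37  38  36  37  31  29  45  45  40
  36]
190 [142 141 166 202 151  37  28  29  39  36  37  27  33  29  33  45  40  40
  44]
195 [144 141 214 175  52  34  27  33  38  33  38  28  30  38  45  42  41  44
  48]
200 [147 163 197 126  35  44  41  32  14  32  24  38  44  37  51  49  43  43
  41]
205 [139 203 176  54  36  38  38  39  40  42  43  44  42  47  42  43  43  39
  40]
```

The circle fit puts the knob at x of about 53.5 mm. I push it home with closed fingers.

Call:
step_arm([
  [[0, 0, -15, 0, 0, 0], [0, 0, -32, 0, 0, 0], [0, 0, -46, 0, 0, 0], [0, 0, -50, 0, 0, 0], [2.5, -0.7, -50, 0, 0, 0], [5, -1.4, -50, 0, 0, 0], [5, -1.4, -50, 0, 0, 0]],
])

```text
time: 21.67
tool_pos: [593.8, 0.8, 192.7]
tcp_rot: [-180.0, -0.1, -14.9]
ft_force: [0.7, -0.8, 1.3]
finger_gap: -0.3
grip_force: 0.0
```

Call:
step_arm([
  [[1, -0.3, 0, 0, 0, 0], [2, -0.5, 0, 0, 0, 0], [2, -0.5, 0, 0, 0, 0]],
])

```text
time: 21.92
tool_pos: [595.1, 0.5, 192.0]
tcp_rot: [-180.0, -0.1, -14.9]
ft_force: [1.6, -0.0, 0.1]
finger_gap: -0.0
grip_force: 0.0
```

Call:
step_arm([
  [[1, -0.3, 0, 0, 0, 0], [2, -0.5, 0, 0, 0, 0], [2, -0.5, 0, 0, 0, 0]],
])

```text
time: 22.17
tool_pos: [596.6, 0.1, 191.4]
tcp_rot: [-180.0, 0.0, -14.9]
ft_force: [-0.5, 0.0, 1.3]
finger_gap: -0.3
grip_force: 0.4
```

Call:
step_arm([
  [[1, -0.3, 0, 0, 0, 0], [2, -0.5, 0, 0, 0, 0], [2, -0.5, 0, 0, 0, 0]],
])

```text
time: 22.42
tool_pos: [598.2, -0.3, 191.0]
tcp_rot: [180.0, 0.1, -14.9]
ft_force: [-4.0, 1.5, 0.5]
finger_gap: -0.2
grip_force: 1.9
```

Call:
step_arm([
  [[1, -0.3, 0, 0, 0, 0], [2, -0.5, 0, 0, 0, 0], [2, -0.5, 0, 0, 0, 0]],
])

```text
time: 22.67
tool_pos: [599.8, -0.8, 190.7]
tcp_rot: [180.0, 0.1, -14.9]
ft_force: [-5.8, 1.3, 0.9]
finger_gap: 0.1
grip_force: 3.0
```

Call:
step_arm([
  [[1, -0.3, 0, 0, 0, 0], [2, -0.5, 0, 0, 0, 0], [2, -0.5, 0, 0, 0, 0]],
])

```text
time: 22.92
tool_pos: [601.2, -1.1, 190.3]
tcp_rot: [180.0, 0.2, -14.9]
ft_force: [-7.7, 1.9, 0.8]
finger_gap: -0.1
grip_force: 4.2
```

Call:
step_arm([
  [[1, -0.3, 0, 0, 0, 0], [2, -0.5, 0, 0, 0, 0], [2, -0.5, 0, 0, 0, 0]],
])

```text
time: 23.17
tool_pos: [602.6, -1.5, 189.9]
tcp_rot: [180.0, 0.3, -14.9]
ft_force: [-10.6, 2.7, 0.8]
finger_gap: -0.0
grip_force: 5.4
```

The reaction rises steadily from about the same place as before, so this is the end stop with some give. I retreat gently, then lift away.

Call:
step_arm([
  [[-1, 0.3, 0, 0, 0, 0], [-2, 0.5, 0, 0, 0, 0], [-3, 0.8, 0, 0, 0, 0], [-4, 1, 0, 0, 0, 0], [-5, 1.3, 0, 0, 0, 0], [-6, 1.6, 0, 0, 0, 0], [-7, 1.9, 0, 0, 0, 0], [-8, 2.1, 0, 0, 0, 0], [-9, 2.4, 0, 0, 0, 0], [-11, 3, 0, 0, 0, 0], [-14, 3.7, 0, 0, 0, 0], [-16, 4.2, 0, 0, 0, 0]],
])

```text
time: 24.17
tool_pos: [588.5, 2.3, 191.5]
tcp_rot: [-180.0, -0.0, -14.9]
ft_force: [-0.6, -0.0, 0.1]
finger_gap: -0.0
grip_force: 0.0
```

Call:
step_arm([
  [[0, 0, 15, 0, 0, 0], [0, 0, 32, 0, 0, 0], [0, 0, 46, 0, 0, 0], [0, 0, 50, 0, 0, 0], [0, 0, 50, 0, 0, 0]],
])

```text
time: 24.58
tool_pos: [589.4, 2.2, 243.0]
tcp_rot: [-180.0, -0.2, -14.9]
ft_force: [0.2, -0.0, -0.2]
finger_gap: -0.1
grip_force: 0.0
```

```bash
python3 - <<'E'
from h import *
import pickle
w=vision.snapshot('wrist')
def fit(w,p,R0,R1):
    g=cv2.cvtColor(w['img'],cv2.COLOR_BGR2GRAY);x0,y0=map(int,p);X,Y=max(x0-70,0),max(y0-70,0);sub=cv2.GaussianBlur(g[Y:Y+140,X:X+140],(5,5),1)
    sub=cv2.createCLAHE(4,(2,2)).apply(sub)
    c=cv2.HoughCircles(sub,cv2.HOUGH_GRADIENT,1,40,param1=60,param2=12,minRadius=R0,maxRadius=R1)
    return None if c is None else c[0,:3]+[X,Y,0]
def dr(P):
    d=P[:2]-[565,-15];return d@[.966,-.259],d@[.259,.966]
q=r.sense();print(q['tool_pos'],q['ft_force'])
for c in fit(w,proj(w,[625,-7,189.5]),25,36): print('now',c,dr(plane(w,c[:2],189.5)))
w1=pickle.load(open('w1.pkl','rb'))
for c in fit(w1,(311,200),16,28): print('park',c,dr(plane(w1,c[:2],189.8)))
e1=np.array(w['eye']);print('speed',proj(w,[484.4,-171.8,204]))
E
```

```text
[588.81662329   2.26329915 241.62140103] [-0.05034396  0.14554216 -0.50341291]
now [317.5        170.5         29.70000076] (np.float64(54.867039348366404), np.float64(22.844364974192285))
now [315.5        218.5         34.29999924] (np.float64(29.093162197595472), np.float64(23.851038481344027))
now [360.5 207.5  26. ] (np.float64(35.20303884059708), np.float64(0.20569065363386768))
park [310.5        201.5         21.60000038] (np.float64(-54.84214610243099), np.float64(24.059892262696234))
park [357.5        148.5         17.20000076] (np.float64(-17.9353818158294), np.float64(-7.452983236461358))
park [331.5        238.5         25.20000076] (np.float64(-82.42482393269681), np.float64(9.053913111085157))
speed [651.50299617 333.36172775]
```

Knob positions measured the same way are -54.8 mm in park and +54.9 mm now, so the lever is home at the stop. Next is the speed lever: I go behind it with closed fingers and push it upright.

Call:
step_arm([
  [[-8, -9, 8, 0, 0, 0], [-24, -28, 8, 0, 0, 0], [-43, -51, 8, 0, 0, 0], [-62, -74, 8, 0, 0, 0], [-81, -97, 8, 0, 0, 0], [-100, -119, 8, 0, 0, 0], [-118, -140, 8, 0, 0, 0], [-130, -155, 8, 0, 0, 0], [-137.5, -163, 4, 0, 0, 0], [-137.5, -163, -8, 0, 0, 0], [-137.5, -163, -8, 0, 0, 0], [-137.5, -163, -8, 0, 0, 0]],
])

```text
time: 25.63
tool_pos: [450.7, -159.7, 231.4]
tcp_rot: [-179.9, 0.2, -14.9]
ft_force: [-0.2, 0.0, 0.3]
finger_gap: -0.2
grip_force: 0.0
```

```bash
python3 - <<'E'
from h import *
w=vision.snapshot('wrist');q=r.sense();print(q['tool_pos'],q['tcp_rot'])
p=proj(w,[484.4,-171.8,204]);print(p)
g=cv2.cvtColor(w['img'],cv2.COLOR_BGR2GRAY);x0,y0=map(int,p);X,Y=max(x0-60,0),max(y0-60,0)
c=cv2.HoughCircles(cv2.GaussianBlur(g[Y:Y+120,X:X+120],(5,5),1),cv2.HOUGH_GRADIENT,1,30,param1=80,param2=14,minRadius=15,maxRadius=40)
for k in c[0,:4]:
    P=plane(w,k[:2]+[X,Y],204);d=P[:2]-[521,-179.2];print(k+[X,Y,0],P,d@[.966,-.259],d@[.259,.966])
E
```

```text
[ 451.12718999 -159.71669179  232.16754169] [-1.79955206e+02  1.04940612e-01 -1.48579029e+01]
[324.29363267 181.15784454]
[320.5        180.5         26.79999924] [ 485.10896332 -170.27643059  204.        ] -36.981945909830145 -0.6756104537476592
```

Call:
step_arm([
  [[0, 0, -12, 0, 0, 0], [0, 0, -22, 0, 0, 0], [0, 0, -22, 0, 0, 0], [3, -0.8, -22, 0, 0, 0], [6, -1.6, -22, 0, 0, 0], [9, -2.4, -22, 0, 0, 0], [12, -3.2, -22, 0, 0, 0], [15, -4, -21, 0, 0, 0], [18, -4.8, -20, 0, 0, 0], [21, -5.6, -20, 0, 0, 0], [24, -6.4, -19, 0, 0, 0], [27, -7.2, -19, 0, 0, 0]],
])

```text
time: 26.68
tool_pos: [478.5, -168.1, 214.6]
tcp_rot: [180.0, -0.0, -14.9]
ft_force: [-3.1, -0.3, 2.1]
finger_gap: -0.2
grip_force: 1.3
```

Call:
step_arm([
  [[3, -0.8, 0, 0, 0, 0], [6, -1.6, 0, 0, 0, 0], [9, -2.4, 1, 0, 0, 0], [12, -3.2, 1, 0, 0, 0], [14, -3.8, 1, 0, 0, 0], [16, -4.3, 1, 0, 0, 0], [16, -4.3, 1, 0, 0, 0], [16, -4.3, 1, 0, 0, 0]],
])

```text
time: 27.35
tool_pos: [494.3, -172.3, 215.2]
tcp_rot: [-180.0, -0.0, -14.9]
ft_force: [-0.3, 0.1, 0.4]
finger_gap: -0.1
grip_force: 0.0
```

```bash
cat > sp.py <<'E'
from h import *
w=vision.snapshot('wrist');q=r.sense();d=q['tool_pos'][:2]-[521,-179.2];print(q['tool_pos'],q['ft_force'],'tool dx',d@[.966,-.259],d@[.259,.966])
p=proj(w,[521,-179.2,213]);print(p)
g=cv2.cvtColor(w['img'],cv2.COLOR_BGR2GRAY);x0,y0=map(int,p);X,Y=max(x0-60,0),max(y0-60,0)
c=cv2.HoughCircles(cv2.GaussianBlur(g[Y:Y+120,X:X+120],(5,5),1),cv2.HOUGH_GRADIENT,1,30,param1=80,param2=14,minRadius=12,maxRadius=40)
if c is not None:
  for k in c[0,:4]:
    P=plane(w,k[:2]+[X,Y],213);d=P[:2]-[521,-179.2];print(k+[X,Y,0],d@[.966,-.259],d@[.259,.966])
E
python3 sp.py
```

```text
[ 494.21049311 -172.23406135  215.19235763] [0.28465097 1.41723047 0.2170082 ] tool dx -27.682841762308005 -0.20938554429675932
[316.91811067 217.23162039]
[318.5 226.5  31.5] -3.6601834997381224 -0.599523099793466
[371.5        198.5         27.10000038] 7.255653192234322 -20.03028961339405
[308.5        182.5         17.70000076] 13.229841797211153 3.0695843222459303
```

Call:
step_arm([
  [[2, -0.5, 0, 0, 0, 0], [4.2, -1.1, 0, 0, 0, 0], [4.2, -1.1, 0, 0, 0, 0], [4.2, -1.1, 0, 0, 0, 0]],
])

```text
time: 27.73
tool_pos: [498.5, -173.4, 215.3]
tcp_rot: [-180.0, -0.0, -14.9]
ft_force: [-0.2, 0.0, 0.0]
finger_gap: 0.1
grip_force: 0.0
```

```bash
python3 sp.py
```

```text
[ 498.41179759 -173.38839124  215.25305246] [-0.40793617  0.16101166 -0.57051225] tool dx -23.32541019421017 -0.23633036227616386
[316.86578198 228.06617232]
[319.5        225.5         31.60000038] 1.0241711864760756 -0.986618531158137
[335.5        267.5         16.29999924] -16.319388224383403 -7.281890697294931
[298.5        267.5         14.89999962] -16.33657165053257 7.125239559096428
```

The knob's vision and contact estimates are +1.0 and -0.8 mm, so the lever is upright. I retreat and make a last check from the fixed cameras.

Call:
step_arm([
  [[-3, 0.8, 0, 0, 0, 0], [-8, 2.1, 0, 0, 0, 0], [-16, 4.2, 0, 0, 0, 0], [-26, 7, 3, 0, 0, 0], [-40, 10, 20, 0, 0, 0], [-60, 10, 45, 0, 0, 0], [-80, 10, 70, 0, 0, 0], [-95, 10, 90, 0, 0, 0], [-100, 10, 95, 0, 0, 0], [-100, 10, 95, 0, 0, 0], [-100, 10, 95, 0, 0, 0]],
])

```text
time: 28.7
tool_pos: [398.2, -163.3, 309.9]
tcp_rot: [180.0, -0.0, -14.9]
ft_force: [0.6, 0.1, -1.9]
finger_gap: -0.0
grip_force: 0.0
```

```bash
python3 - <<'E'
from h import *
import pickle
S0=pickle.load(open('s0.pkl','rb'))
def dr(P,o):
    d=P[:2]-np.array(o);return np.round([d@[.966,-.259],d@[.259,.966]],1)
for n in('top','scene','wrist'):
    s=vision.snapshot(n);g=cv2.cvtColor(s['img'],cv2.COLOR_BGR2GRAY)
    for nm,P,o,R in(('gear',[625,-7,189.5],[565,-15],16),('speed',[521,-179,213],[521,-179.2],12)):
        p=proj(s,P);e=np.linalg.norm(np.array(P)-s['eye']);rad=s['mtx'][0,0]*R/e
        x0,y0=map(int,p)
        if not(20<x0<620 and 20<y0<380): print(n,nm,'out',p);continue
        m=int(rad*2+6);sub=cv2.resize(g[y0-m:y0+m,x0-m:x0+m],None,fx=4,fy=4,interpolation=2)
        c=cv2.HoughCircles(cv2.createCLAHE(4,(2,2)).apply(sub),cv2.HOUGH_GRADIENT,1,30,param1=60,param2=12,minRadius=int(rad*4*.8),maxRadius=int(rad*4*1.25))
        for k in ([] if c is None else c[0,:3]):
            print(n,nm,np.round(p),k[2]/4,dr(plane(s,k[:2]/4+[x0-m,y0-m],P[2]),o))
    if n!='wrist':
        df=cv2.absdiff(s['img'],S0[n]['img']).max(2)
        B=[('bottle',(268,204)),('beaker',(288,162)),('rack',(472,230))] if n=='top' else [('bottle',(338,265)),('beaker',(287,272)),('rack',(262,118))]
        print(n,[(b,(df[y-10:y+10,x-10:x+10]>40).mean()) for b,(x,y) in B])
q=r.sense();print(q['time'],q['tool_pos'],q['ft_force'])
E
```

```text
top gear [352. 186.] 7.325 [54.8 21.8]
top gear [352. 186.] 7.325 [29.9  1.1]
top speed [422. 229.] 5.575 [ 1.4 -1.6]
top speed [422. 229.] 4.75 [ 0.3 21.2]
top speed [422. 229.] 4.425 [-17.6  17.7]
top [('bottle', np.float64(0.0)), ('beaker', np.float64(0.0)), ('rack', np.float64(0.0))]
scene gear [281. 176.] 7.85 [51.5 24.3]
scene gear [281. 176.] 7.3 [38.  56.9]
scene gear [281. 176.] 6.75 [59.7 -0.2]
scene speed [287. 110.] 5.1 [1.6 2.9]
scene speed [287. 110.] 5.1 [34.7 12.6]
scene [('bottle', np.float64(0.0)), ('beaker', np.float64(0.0)), ('rack', np.float64(0.0))]
wrist gear out [ -4.43743475 -62.91591434]
wrist speed out [288.73419585   6.09338076]
28.85 [ 398.09222671 -162.96809181  308.48961707] [ 0.01222903 -0.10585491 -0.59620205]
```

Every check agrees: the gear knob is at (+54.8, +22), the speed knob is within 1.5 mm of upright, and the bystanders have not moved. I hand in.

```bash
python3 -c "
from bench import r
print(r.hand_in())"
```

```text
the job is handed in; nothing more can be done
None
```

I handed the job in at about 29 s: the gear lever went through both crossings and sits at the far end stop (knob measured at about +55, +22 mm from the pivot), the speed lever stands upright to within about 0.02 rad, and the bottle, beaker and rack show no movement in the camera images; the hand-in gave no verdict.

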